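Load the small-parts washer and lock its cover

TASK

Get the nuts ready for washing: stand the slotted basket in the washer's collar, tip the sorting tray so that its nuts slide off into the basket, add the nuts that lie astray on the bench, and set the empty tray back down level on the bench. Then lower the bell cover over the basket onto the deck with its tabs between the lugs, twist it clockwise as far as it goes so that the grip bar is in line with the index marks and points at the start button, and press that button fully down. Leave the other things on the bench where they are.

Things in the scene. Friction and masses are not known exactly. Their poses are not given: they have to be found in the camera images.
- collar_seat (a point): Washer drive unit, fixed: grey housing 34 mm high with a round deck 38 mm above the bench and on it a steel collar ring (inside 72, outside 80 mm wide, 18 mm high) that the basket stands in; deck level inside and out. The point: centre of the collar, on the deck; x points away from the button end, z up. The housing reaches 122 mm to -x, 66 mm to +x, 69 mm to each side in y.
- washer_lug (a point): One of two lugs on the collar's outside, at +x (this point: its outer lower edge, 47 mm from the axis, 10.5 mm above the deck) and at -x. Each spans 30 deg either side of the collar's x axis, has an end stop beneath that stops a tab in line with it, and a small black index mark beside it on the deck.
- start_button_top (a point): Top of the round grey push button (26 mm wide) on the housing, 94 mm from the collar's axis towards -x, 52 mm above the bench; pressed straight down, travel 6 mm, about 5 N at the bottom, springs back.
- start_button (a joint): Travel of the push button in m: 0 released, 0.006 fully down.
- basket_mid (a point): Loose round slotted steel basket, open at the top: outside diameter 65 mm, inside 58 mm, 60 mm high, floor 3 mm, 140 g, upright on the bench. The point is its centre, 30 mm above its underside; z up. Standing in the collar, its rim is 60 mm above the deck, 42 mm above the collar.
- cover_grip (a point): Loose aluminium bell cover, upright on the bench, open below: 110 mm outside, 101 mm inside, 66 mm deep inside, 70 mm high to its flat top, 260 g. On top a black grip bar along the cover's x, 62 mm long, 12 mm thick in y, from 70 to 105 mm above the bottom edge. The point is in the bar, on the axis, 92 mm above the bottom edge; z up. Half a turn makes no difference.
- cover_tab (a point): One of two tabs inside the cover's bottom edge, at +x and -x in line with the grip bar (this point: 43 mm from the axis, 8 mm up), 20 deg to either side. The cover goes down onto the deck only with the bar 50 to 130 deg counter-clockwise (from above) of the collar's x axis, tabs between lugs; then turning clockwise runs them under the lugs to the stops, bar in line with the marks. 3 mm play.
- tray_grip (a point): Upright wooden grip plate at the back of the loose aluminium sorting tray (160 g empty): 10 mm thick along the tray's x, 42 mm wide in y, 46 mm high. The point is its centre, 30 mm above the tray's underside; x points along the tray to its open end, z up. The channel's closed back is 45 mm ahead of the point, its open end 172 mm.
- tray_lip (a point): Middle of the tray's open front edge, on the floor of its channel (2.5 mm above the underside); axes as the tray's. The channel is 127 mm long, 40 mm wide inside, 45 mm outside, walls 17 mm high. Nuts slide down it once it is tipped by 17 to 25 deg.
- nut_t0_mid (a point): A plain steel hex nut, 22 mm over corners, 19 mm across flats, 10 mm thick (20 g), lying flat; the point is its centre, z its bore axis, x points at a corner. One of the two or three of these that start on the tray.
- nut_t1_mid (a point): A plain steel hex nut, 22 mm over corners, 19 mm across flats, 10 mm thick (20 g), lying flat; the point is its centre, z its bore axis, x points at a corner. One of the two or three of these that start on the tray.
- nut_t2_mid (a point): A plain steel hex nut, 22 mm over corners, 19 mm across flats, 10 mm thick (20 g), lying flat; the point is its centre, z its bore axis, x points at a corner. One of the two or three of these that start on the tray.
- nut_t3_mid (a point): A plain steel hex nut, 22 mm over corners, 19 mm across flats, 10 mm thick (20 g), lying flat; the point is its centre, z its bore axis, x points at a corner. One of the two or three of these that start on the tray.
- nut_s0_mid (a point): A plain steel hex nut, 22 mm over corners, 19 mm across flats, 10 mm thick (20 g), lying flat; the point is its centre, z its bore axis, x points at a corner. One of the two to four of these that start astray on the bench.
- nut_s1_mid (a point): A plain steel hex nut, 22 mm over corners, 19 mm across flats, 10 mm thick (20 g), lying flat; the point is its centre, z its bore axis, x points at a corner. One of the two to four of these that start astray on the bench.
- nut_s2_mid (a point): A plain steel hex nut, 22 mm over corners, 19 mm across flats, 10 mm thick (20 g), lying flat; the point is its centre, z its bore axis, x points at a corner. One of the two to four of these that start astray on the bench.
- nut_s3_mid (a point): A plain steel hex nut, 22 mm over corners, 19 mm across flats, 10 mm thick (20 g), lying flat; the point is its centre, z its bore axis, x points at a corner. One of the two to four of these that start astray on the bench.
- black_tape: Black roll of tape, 62 mm across, 19 mm high, loose bystander on the bench; origin at the middle of its underside.
- yellow_driver: Screwdriver with a yellow handle, 193 mm long, loose bystander on the bench; origin at the middle of its underside.
- measure: Yellow tape measure, 84 x 36 mm, 70 mm high, loose bystander on the bench; origin at the middle of its underside.
- carton: Small carton, 56 x 85 mm, 41 mm high, loose bystander on the bench; origin at the middle of its underside.
Mind the look-alikes: they are no part of the job. What is shaped like the part that bears basket_mid but red is not meant.

How it is judged:
On the way, in this order (a step that is already met when the one before it is completed fails the run):
1. the tray is tipped with its open end over the basket (angle between tray_grip's own z axis and vertical above 0.3 rad and horizontal distance between tray_lip and basket_mid below 0.05 m), for 0.2 s.
2. every nut lies in the basket and the basket stands in the collar (horizontal distance between each of nut_t0_mid, nut_t1_mid, nut_t2_mid, nut_t3_mid, nut_s0_mid, nut_s1_mid, nut_s2_mid, nut_s3_mid and basket_mid below 0.031 m and z of nut_t0_mid in the frame of basket_mid between -0.03 and 0.029 m and z of nut_t1_mid in the frame of basket_mid between -0.03 and 0.029 m and z of nut_t2_mid in the frame of basket_mid between -0.03 and 0.029 m and z of nut_t3_mid in the frame of basket_mid between -0.03 and 0.029 m and z of nut_s0_mid in the frame of basket_mid between -0.03 and 0.029 m and z of nut_s1_mid in the frame of basket_mid between -0.03 and 0.029 m and z of nut_s2_mid in the frame of basket_mid between -0.03 and 0.029 m and z of nut_s3_mid in the frame of basket_mid between -0.03 and 0.029 m and horizontal distance between basket_mid and collar_seat below 0.007 m and z of basket_mid in the frame of collar_seat below 0.034 m and angle between basket_mid's own z axis and vertical below 0.09 rad), for 0.3 s.
3. the cover is down on the deck around the basket, twisted home under the lugs (horizontal distance between each of basket_mid, cover_grip and collar_seat below 0.007 m and z of basket_mid in the frame of collar_seat below 0.034 m and angle between basket_mid's own z axis and vertical below 0.09 rad and z of cover_grip in the frame of collar_seat below 0.096 m and angle between cover_grip's own z axis and vertical below 0.08 rad and angle between the x axis of cover_grip and the x axis of collar_seat, either way round below 0.24 rad), for 0.2 s.
4. the start button is pressed (value of joint start_button above 0.004 m), for 0.05 s.
At the end, for the whole second after the job is handed in: All nuts in the basket; basket upright in the collar (7 mm); cover down on the deck around it (4 mm in height, 7 mm off axis), grip bar within 0.24 rad of the lugs' line; empty tray level on the bench; button sprung back, all at rest (all of step 3 and horizontal distance between each of nut_t0_mid, nut_t1_mid, nut_t2_mid, nut_t3_mid, nut_s0_mid, nut_s1_mid, nut_s2_mid, nut_s3_mid and basket_mid below 0.031 m and z of nut_t0_mid in the frame of basket_mid between -0.03 and 0.029 m and z of nut_t1_mid in the frame of basket_mid between -0.03 and 0.029 m and z of nut_t2_mid in the frame of basket_mid between -0.03 and 0.029 m and z of nut_t3_mid in the frame of basket_mid between -0.03 and 0.029 m and z of nut_s0_mid in the frame of basket_mid between -0.03 and 0.029 m and z of nut_s1_mid in the frame of basket_mid between -0.03 and 0.029 m and z of nut_s2_mid in the frame of basket_mid between -0.03 and 0.029 m and z of nut_s3_mid in the frame of basket_mid between -0.03 and 0.029 m and angle between tray_grip's own z axis and vertical below 0.08 rad and height (world z) of tray_lip between -0.004 and 0.008 m and linear speed of each of tray, cover below 0.02 m/s and value of joint start_button below 0.002 m); the robot touches nothing.
It fails at once if the black tape is pushed more than 4 cm (distance of black_tape from where it was at the start of the episode above 0.04 m).
It fails at once if the yellow driver is pushed more than 4 cm (distance of yellow_driver from where it was at the start of the episode above 0.04 m).
It fails at once if the measure is pushed more than 4 cm (distance of measure from where it was at the start of the episode above 0.04 m).
It fails at once if the carton is pushed more than 4 cm (distance of carton from where it was at the start of the episode above 0.04 m).
It fails at once if the start button is pressed before the cover is twisted home (value of joint start_button above 0.004 m and not (horizontal distance between cover_grip and collar_seat below 0.007 m and z of cover_grip in the frame of collar_seat below 0.096 m and angle between cover_grip's own z axis and vertical below 0.08 rad and angle between the x axis of cover_grip and the x axis of collar_seat, either way round below 0.24 rad)).
Of nut_t0, nut_t1, nut_t2, nut_t3 only 2 to 3 are there at a start; the rules pass over those that are not, and their reading is None.
Of nut_s0, nut_s1, nut_s2, nut_s3 only 2 to 4 are there at a start; the rules pass over those that are not, and their reading is None.
At some moment in a run one of cover, nut_s0, nut_s1, nut_s2, nut_s3 may be knocked a few centimetres aside while the robot is not near it.
It also fails if it takes over 192 s, if anything falls off the work surface, if the arm or the gripper's body presses on something with over 40 N, if the wrist force passes 120 N, or if a joint passes its speed limit or range.

ROBOT

A 7-joint arm with a two-finger parallel gripper is mounted at the origin on a cart in front of the work surface, level with it; the furniture and walls round the work are solid. World frame = base frame: x ahead of the robot, y to its left, z up, the work surface at z = 0. Lengths are in m, angles in rad, forces in N, time in s.
With the tool pointing down it reaches from about 0.35 to 0.775 m from the base axis. Payload 3.1 kg.
Tool frame: the origin (TCP) lies at the very end of the fingers, on their centre line; the grasp point (between the pads) lies grip_point_offset behind it (grip_point_offset is the distance from the TCP to the grasp point, in m); z points along the fingers, y is the line along which they close (so a half turn about z gives the same grasp; the last joint's range is limited). The gripper opens to 85 mm and grips with 20 to 120 N. Pads are 22 mm wide; open, the fingers measure 114 mm over their backs; the gripper's body (76 mm by 85 mm) begins 54 mm behind the grasp point. The pads swing forward as they close: fully open they stand 13 mm farther back than shut.
Start: joints at [-1.24, 0.311, 0.014, 1.512, -0.004, 1.319, -0.027], TCP at [0.2, 0.512, 0.231] pointing down, gripper open.
Joint ranges: [-2.7, 2.7], [-0.3, 1.91], [-1.27, 1.3], [0.12, 2.57], [-1.44, 4.58], [0.2, 2.03], [-3.05, 3.05]. Speed limits (rad/s): [2.79, 2.79, 3.14, 3.14, 3.14, 3.14, 3.14].

INTERFACE

Orientations are given as a rotation vector (axis times angle).
In Python, from bench import move_pose, move_l, goto_joints, open_jaws, close_gripper, wait, inverse_kinematics, read_state, read_camera, MotionError, job_done, recognise, outline_of, tip_of, grip_point_offset gives the robot as it stands. Calls block until the motion is done:
- move_pose(position, orientation): joint-space move of the TCP to a pose.
- move_l(position, vel=0.15, ori=None, force_limit=None): straight line of the TCP; ori=None keeps the orientation; vel is the mean speed in m/s. With force_limit (N) it stops when the force on the tool has changed by that much, and returns True; else False.
- goto_joints(angles): joint-space move.
- open_jaws() and close_gripper(): open the fingers fully, or close them until they stop; the grip force is fixed at half the most.
- wait(seconds).
- inverse_kinematics(position, orientation): joint angles nearest the present ones, or None.
- read_state(): the state.
- read_camera(name): name is "scene" or "top" or "wrist"; returns a dict with "pixels" (480x640x3 uint8, blue, green, red), "fx", "fy", "cx", "cy" (pixels), "extrinsics" (4x4, takes a point from camera to world coordinates). Camera axes: x right, y up, looking along -z (the intrinsics and any distortion apply to the point x, -y, -z); pixel columns grow to the right and rows downward; lengths in m; the calibration is good to about 2 mm. A picture is of the moment at which its call begins. There is no depth.
A pose or a line that the arm cannot do raises MotionError and nothing moves.
- job_done(): hands the job in; it is judged then, once.
Trained networks look in the newest picture that a camera, given by its name, has taken for a name from the list of things; names that differ only in an ending like _2 or _b are one class to them, and where a whole thing is asked for, a point or a joint stands for the part that bears it (a point fixed in the world has none). Each returns a list of dicts, best first, with "score" (0 to 1); they miss things now and then, are a little off and sometimes report something else, mostly with a low value. They report only what shows in the picture. A call takes as long as a camera call. They do not tell look-alikes from the thing itself.
- recognise(camera, query): "box" ([left, top, right, bottom] in pixels, round what is visible of it).
- outline_of(camera, query): "mask" (480x640 bool, what is visible of it) and "box" ([left, top, right, bottom] in pixels, round what is visible of it).
- tip_of(camera, query): "uv" ([column, row] in pixels: a listed point, or the origin of a listed thing).
The state is a dict: "clock": time; "joint_pos": joint angles; "qd": joint speeds; "effort": joint torques, N m; "eef_pos": TCP position; "ee_rot": TCP orientation; "ft_force": force on the tool from outside, world axes, zero at the start; "ft_torque": the same for the moment, N m; "grip_width": opening from 0.0 (shut) to 1.0 (fully open); "finger_force": force on a finger pad.
Only numpy, scipy, OpenCV 4.12 (cv2) and the standard library are available. Lean on these libraries where they do the work, as an engineer would, in place of code of your own. Each camera call takes 0.05 s, during which the arm holds its last target. There are 200 camera calls.

## Working session

There is one attempt and no reset: what is moved stays moved. The work goes in short steps, each a Python script; the robot and the scene stay as the last script left them, time stands still between calls to the robot, and variables do not carry over. Pictures are saved under pics/ and viewed, at most 14 in all, crops included, and the job is handed in when it is done.

```bash
ls; mkdir -p pics; cat > h.py <<'E'
import numpy as np, cv2
from bench import *
from scipy.spatial.transform import Rotation as R
def cam(n,save=None):
    c=read_camera(n)
    if save: cv2.imwrite('pics/'+save,c['pixels'])
    return c
def ray(c,uv):
    d=np.array([(uv[0]-c['cx'])/c['fx'],-(uv[1]-c['cy'])/c['fy'],-1.]); E=np.array(c['extrinsics'])
    return E[:3,3],E[:3,:3]@d
def at(c,uv,z):
    o,d=ray(c,uv); return o+d*(z-o[2])/d[2]
def pix(c,p):
    E=np.array(c['extrinsics']); q=E[:3,:3].T@(np.array(p)-E[:3,3]); return np.array([c['cx']+c['fx']*q[0]/-q[2],c['cy']-c['fy']*q[1]/-q[2]])
def down(yaw):  # tool z down, tool y (closing) at angle yaw+90 => tool x at yaw
    return (R.from_euler('z',yaw)*R.from_euler('x',np.pi)).as_rotvec()
E
python3 - <<'E'
from h import *
print(read_state(), grip_point_offset if not callable(grip_point_offset) else grip_point_offset())
for n in ['scene','top']:
    c=cam(n,n+'0.png'); print({k:v for k,v in c.items() if k!='pixels'})
    for q,z in [('collar_seat',.038),('washer_lug',.0485),('start_button_top',.052),('basket_mid',.03),('cover_grip',.092),('cover_tab',.008),('tray_grip',.03),('tray_lip',.0025),('nut_t0_mid',.0075),('nut_s0_mid',.005),('black_tape',0),('yellow_driver',0),('measure',0),('carton',0)]:
        for r in tip_of(n,q): print(n,q,round(r['score'],2),np.round(r['uv']),np.round(at(c,r['uv'],z),3))
E
```

```text
pics
{'clock': 0.0, 'joint_pos': array([-1.23969361,  0.31177074,  0.01395387,  1.5130649 , -0.00439081,
        1.31919789, -0.02716453]), 'qd': array([-4.03761401e-04,  6.11283671e-04,  8.57989713e-04, -5.00494861e-04,
        4.92156049e-04, -6.33353901e-05, -1.33779122e-03]), 'effort': array([-4.74824378e-05, -3.79920387e+01,  1.46012823e-01, -2.30595803e+01,
        1.21150134e-02,  1.35833194e-02, -1.57519889e-05]), 'eef_pos': array([0.20003086, 0.51154707, 0.23019309]), 'ee_rot': array([-0.58191344, -3.08686811,  0.00374498]), 'ft_force': array([-0.13020347,  0.04202951, -0.67256264]), 'ft_torque': array([ 0.02634693,  0.02338133, -0.01111106]), 'finger_force': 0.0, 'grip_width': 1.0014223867739445} 0.0187
{'fx': 518.9819483981327, 'fy': 518.9819483981327, 'cx': 321.7115308123674, 'cy': 234.43801075359247, 'extrinsics': array([[-0.87027533,  0.26895392, -0.41265558, -0.03222899],
       [-0.49214516, -0.50939388,  0.70591148,  1.00639134],
       [-0.02034657,  0.8174238 ,  0.5756773 ,  0.83100799],
       [ 0.        ,  0.        ,  0.        ,  1.        ]])}
scene collar_se
[... 2142 characters left out ...]
_mid 0.65 [342. 208.] [0.58  0.039 0.03 ]
top cover_grip 0.68 [223. 275.] [0.43  0.275 0.092]
top cover_grip 0.67 [206. 215.] [0.551 0.313 0.092]
top cover_tab 0.6 [230. 300.] [0.387 0.276 0.008]
top tray_grip 0.8 [231. 180.] [0.641 0.276 0.03 ]
top tray_lip 0.94 [314. 190.] [0.626 0.099 0.002]
top tray_lip 0.57 [207. 217.] [0.566 0.331 0.002]
top nut_t0_mid 0.54 [263. 188.] [0.631 0.21  0.008]
top black_tape 0.68 [228. 322.] [0.34 0.28 0.  ]
top yellow_driver 0.59 [261. 145.] [0.731 0.218 0.   ]
top measure 0.95 [429. 140.] [ 0.741 -0.158  0.   ]
top measure 0.4 [232. 180.] [0.651 0.279 0.   ]
top carton 0.77 [395. 136.] [ 0.749 -0.082  0.   ]
top carton 0.56 [224. 274.] [0.442 0.292 0.   ]
```

```bash
python3 - <<'E'
import cv2
im=cv2.imread('pics/top0.png'); 
cv2.imwrite('pics/top0c.png',cv2.resize(im[100:400,140:540],(800,600),interpolation=cv2.INTER_CUBIC))
im=cv2.imread('pics/scene0.png'); 
cv2.imwrite('pics/scene0c.png',cv2.resize(im[150:400,170:470],(720,600),interpolation=cv2.INTER_CUBIC))
E
```

```text
(no output)
```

View pics/top0c.png

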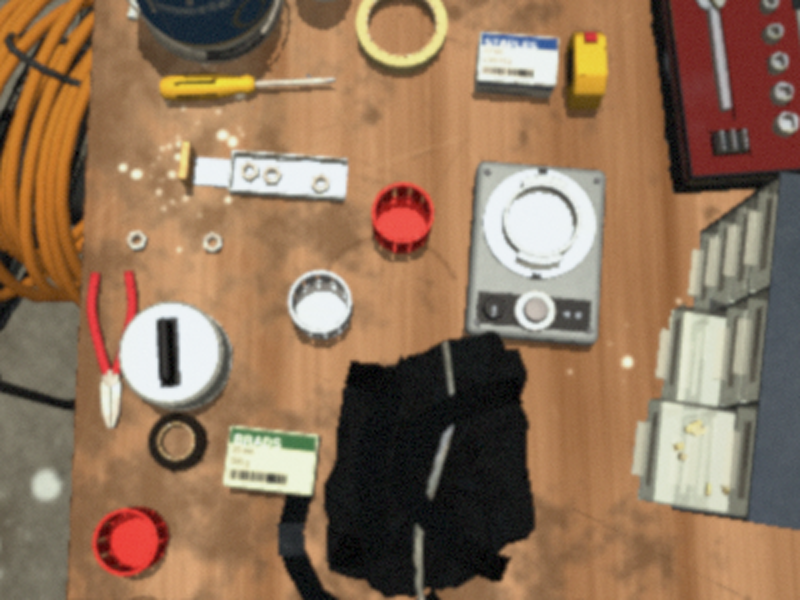

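View pics/scene0c.png

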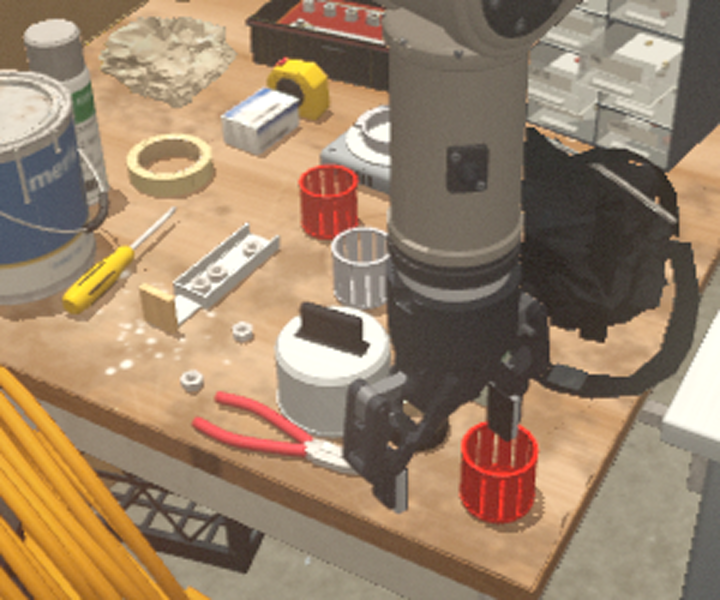

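The top view shows three baskets: grey slotted at full-image (300,253), red at (342,208) and red at (205,370). The grey one is meant, because the red ones are the excluded look-alikes. The tray is at (231..314,180..190) with 3 nuts on it. The stray nuts are at (208,220) and (246,221). I'll look at the washer and basket from close by.

```bash
python3 - <<'E'
from h import *
c=cam('top')
for r in recognise('top','nut_s0_mid'):
    b=r['box']; u=[(b[0]+b[2])/2,(b[1]+b[3])/2]; print(round(r['score'],2),np.round(u),np.round(at(c,u,.005),3))
def look(p,yaw,f,qs):
    move_pose(p,down(yaw)); c=cam('wrist',f)
    for q,z in qs:
        for r in tip_of('wrist',q): print(q,round(r['score'],2),np.round(r['uv']),np.round(at(c,r['uv'],z),4))
    print(read_state()['clock'],read_state()['joint_pos'])
look([.50,-.10,.25],0,'w1.png',[('collar_seat',.038),('washer_lug',.0485),('start_button_top',.052)])
look([.484,.126,.22],0,'w2.png',[('basket_mid',.03)])
a=cv2.imread('pics/w1.png');b=cv2.imread('pics/w2.png')
cv2.imwrite('pics/w12.png',cv2.resize(np.hstack([a,b]),(800,300)))
E
```

```text
collar_seat 0.73 [322. 140.] [ 0.5698 -0.101   0.038 ]
washer_lug 0.65 [331.  90.] [ 0.6165 -0.1093  0.0485]
washer_lug 0.31 [318. 233.] [ 0.474  -0.0967  0.0485]
start_button_top 0.56 [314. 233.] [ 0.4754 -0.0922  0.052 ]
start_button_top 0.24 [ 39. 317.] [0.3736 0.2231 0.052 ]
4.225 [-0.57608264  0.29958724  0.94980547  1.61023683 -0.24805826  1.36020936
 -1.16429405]
basket_mid 0.98 [317. 213.] [0.4826 0.1261 0.03  ]
basket_mid 0.69 [409. 114.] [0.5784 0.039  0.03  ]
5.2333 [-1.01374378  0.28795212  0.91801865  1.68767166 -0.23672308  1.28236528
 -1.62355971]
```

View pics/w12.png

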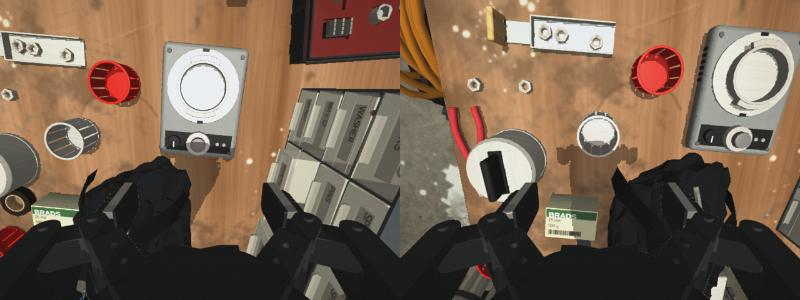

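Left crop: the washer, with the collar near (322,140) of the full image and the button near (316,232). Right crop: the grey slotted basket alone under the gripper at (317,213). The red one at (409,114) is the look-alike. I'll fit the collar circle, then grasp the grey basket.

```bash
cat >> h.py <<'E'
def circfit(c,x0,y0,circs,rng=.008,step=.0005):
    g=cv2.GaussianBlur(cv2.cvtColor(c['pixels'],cv2.COLOR_BGR2GRAY),(3,3),0).astype(np.float32)
    gx=cv2.Sobel(g,cv2.CV_32F,1,0);gy=cv2.Sobel(g,cv2.CV_32F,0,1);m=np.sqrt(np.hypot(gx,gy))
    t=np.linspace(0,2*np.pi,180,endpoint=False);best=(-1,)
    E=np.array(c['extrinsics'])
    for x in np.arange(x0-rng,x0+rng+1e-9,step):
        for y in np.arange(y0-rng,y0+rng+1e-9,step):
            s=0
            for r,z in circs:
                P=np.c_[x+r*np.cos(t),y+r*np.sin(t),np.full(t.size,z)]
                q=(P-E[:3,3])@E[:3,:3]
                u=(c['cx']+c['fx']*q[:,0]/-q[:,2]).astype(np.float32);v=(c['cy']-c['fy']*q[:,1]/-q[:,2]).astype(np.float32)
                s+=cv2.remap(m,u[None],v[None],cv2.INTER_LINEAR).mean()
            if s>best[0]: best=(s,x,y)
    return best
E
python3 - <<'E'
from h import *
w=cam('wrist'); t=cam('top')
for n,c in (('w',w),('t',t)):
    print(n,'collar',circfit(c,.568,-.098,[(.036,.056),(.04,.056)]),'button',circfit(c,.474,-.093,[(.013,.052)]),'basket',circfit(c,.4826,.1265,[(.0325,.06),(.029,.06)]))
# index marks in top: crop(542,170),(538,265)
for uv in [(140+542/2,100+170/2),(140+538/2,100+265/2)]: print(at(t,uv,.038))
E
```

```text
w collar (np.float32(24.815952), np.float64(0.5704999999999988), np.float64(-0.10400000000000001)) button (np.float32(15.280496), np.float64(0.476), np.float64(-0.099)) basket (np.float32(32.299828), np.float64(0.4841), np.float64(0.126))
t collar (np.float32(23.701973), np.float64(0.5634999999999996), np.float64(-0.1)) button (np.float32(13.991326), np.float64(0.475), np.float64(-0.094)) basket (np.float32(11.150423), np.float64(0.47859999999999997), np.float64(0.1205))
[ 0.62608752 -0.10799882  0.038     ]
[ 0.52391139 -0.10078222  0.038     ]
```

```bash
python3 - <<'E'
from h import *
move_pose([.50,-.102,.2],down(0)); c=cam('wrist','w3.png')
print(c['extrinsics'][:3,3])
r1=circfit(c,.569,-.101,[(.036,.056),(.04,.056)]); b=circfit(c,.475,-.095,[(.013,.052)])
print(r1,b)
for q,z in [('collar_seat',.038),('start_button_top',.052),('washer_lug',.0485)]:
    for r in tip_of('wrist',q)[:1]: print(q,np.round(r['uv']),at(c,r['uv'],z))
im=c['pixels'].copy()
for x,y,rr,z in [(r1[1],r1[2],.036,.056),(r1[1],r1[2],.04,.056),(b[1],b[2],.013,.052)]:
    P=np.array([pix(c,[x+rr*np.cos(a),y+rr*np.sin(a),z]) for a in np.linspace(0,6.28,60)]).round().astype(int)
    cv2.polylines(im,[P],True,(0,0,255),1)
cv2.imwrite('pics/w3c.png',cv2.resize(im[:320,180:460],(525,600)))
move_pose([.484,.126,.2],down(0))
w=cam('wrist');print(circfit(w,.4835,.126,[(.0325,.06),(.029,.06)]),read_state()['clock'])
E
```

```text
[ 0.57113491 -0.10062198  0.34363216]
(np.float32(25.565195), np.float64(0.569999999999999), np.float64(-0.10350000000000001)) (np.float32(12.677638), np.float64(0.477), np.float64(-0.095))
collar_seat [322. 143.] [ 0.56760721 -0.10269981  0.038     ]
start_button_top [314. 247.] [ 0.47587328 -0.09556453  0.052     ]
(np.float32(31.549435), np.float64(0.484), np.float64(0.126)) 7.4083
```

View pics/w3c.png

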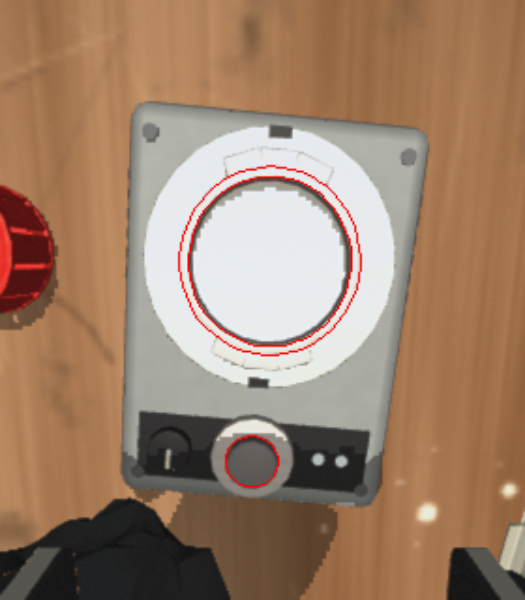

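The collar and button fits lie on the picture: collar (0.570,-0.1035), button (0.476,-0.096), 94 mm apart as given, yaw about -0.085. Now the basket.

```bash
python3 - <<'E'
from h import *
o=down(0)
move_l([.484,.126,.031],vel=.2,force_limit=15); close_gripper(); s=read_state(); print(s['grip_width'],s['finger_force'])
move_l([.484,.126,.15],vel=.25)
move_l([.570,-.1035,.15],vel=.25)
move_l([.570,-.1035,.092],vel=.2)
print(move_l([.570,-.1035,.066],vel=.05,force_limit=8)); s=read_state(); print(s['eef_pos'],s['ft_force'])
cam('scene','s1.png')
open_jaws()
move_l([.570,-.1035,.16],vel=.25)
move_l([.50,-.102,.2],vel=.25)
c=cam('wrist','w4.png'); print(circfit(c,.570,-.1035,[(.0325,.098),(.029,.098)]))
im=c['pixels'];cv2.imwrite('pics/w4c.png',cv2.resize(im[:320,180:460],(525,600)))
t=cam('top')
for q,z in [('tray_grip',.03),('tray_lip',.0025)]:
    print(q,[(round(r['score'],2),np.round(at(t,r['uv'],z),3)) for r in tip_of('top',q)])
print(read_state()['clock'])
E
```

```text
0.72539146073481 64.43532915785909
True
[ 0.57049534 -0.10350315  0.07103112] [-0.19508632  0.93752909  5.13982307]
(np.float32(25.63655), np.float64(0.5694999999999991), np.float64(-0.10349999999999998))
tray_grip [(0.6, array([0.646, 0.276, 0.03 ]))]
tray_lip [(0.67, array([0.624, 0.095, 0.002])), (0.58, array([ 0.58 , -0.104,  0.002]))]
13.0083
```

View pics/w4c.png

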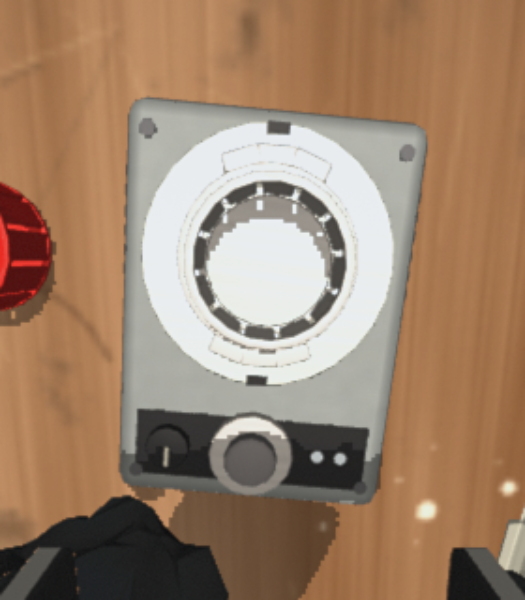

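The basket stands concentric and upright in the collar (rim fit at 0.5695,-0.1035). Next is the tray.

```bash
python3 - <<'E'
from h import *
move_pose([.57,.2,.2],down(-.1)); c=cam('wrist','w5.png')
for q,z in [('tray_grip',.03),('tray_lip',.0025),('nut_t0_mid',.0075),('nut_s0_mid',.005)]:
    print(q,[(round(r['score'],2),np.round(r['uv']),np.round(at(c,r['uv'],z),4)) for r in tip_of('wrist',q)])
im=c['pixels']
# grip plate: wooden top
hits=outline_of('wrist','tray_grip')
for r in hits[:1]:
    m=r['mask'].astype(np.uint8); print(r['box'],r['score'])
cv2.imwrite('pics/w5c.png',cv2.resize(im[:360],(800,450)))
print(read_state()['clock'])
# IK feasibility of tip
for th in (0,.35,.6):
    for yw in (-.1,-.3,0.1):
        d=np.array([np.cos(yw-np.pi/2),np.sin(yw-np.pi/2),0])
        Rt=R.from_euler('z',yw-np.pi/2)*R.from_euler('y',th)   # tray frame
        lip=np.array([.5697,-.1035,.112])-.015*d
        g=lip-Rt.apply([.172,0,-.0275])
        tcp=g+Rt.apply([0,0,-.008])
        # tool: z=-tray z, y= +/- tray x
        q=inverse_kinematics(tcp,(Rt*R.from_euler('z',np.pi/2)*R.from_euler('x',np.pi)).as_rotvec())
        print(th,yw,tcp.round(3),None if q is None else np.round(q,2))
E
```

```text
tray_grip []
tray_lip [(0.87, array([409., 146.]), array([0.6257, 0.1014, 0.0025]))]
nut_t0_mid [(0.73, array([306., 144.]), array([0.6375, 0.203 , 0.0075])), (0.56, array([383., 153.]), array([0.6215, 0.1283, 0.0075])), (0.39, array([285.,  39.]), array([0.7297, 0.2109, 0.0075])), (0.22, array([246., 390.]), array([0.3596, 0.3084, 0.0075]))]
nut_s0_mid []
[219.5, 121.4, 415.3, 177.8] 0.73
14.4917
0 -0.1 [0.588 0.083 0.132] [-0.76  0.6   0.9   1.56 -0.49  1.22 -1.44]
0 -0.3 [0.625 0.075 0.132] [-0.7   0.69  0.92  1.45 -0.56  1.28 -1.6 ]
0 0.1 [0.551 0.083 0.132] [-0.8   0.52  0.88  1.66 -0.43  1.17 -1.28]
0.35 -0.1 [0.587 0.066 0.189] [-0.49  0.5   0.82  1.56 -0.72  1.37 -1.19]
0.35 -0.3 [0.62  0.059 0.189] [-0.49  0.53  0.85  1.53 -0.77  1.32 -1.36]
0.35 0.1 [0.553 0.066 0.189] [-0.49  0.48  0.81  1.58 -0.68  1.41 -1.01]
0.6 -0.1 [0.584 0.042 0.225] [-0.31  0.53  0.83  1.54 -0.93  1.56 -1.  ]
0.6 -0.3 [0.613 0.036 0.225] [-0.32  0.51  0.84  1.57 -0.97  1.45 -1.15]
0.6 0.1 [0.555 0.042 0.225] [-0.29  0.56  0.83  1.5  -0.88  1.66 -0.84]
```

View pics/w5c.png

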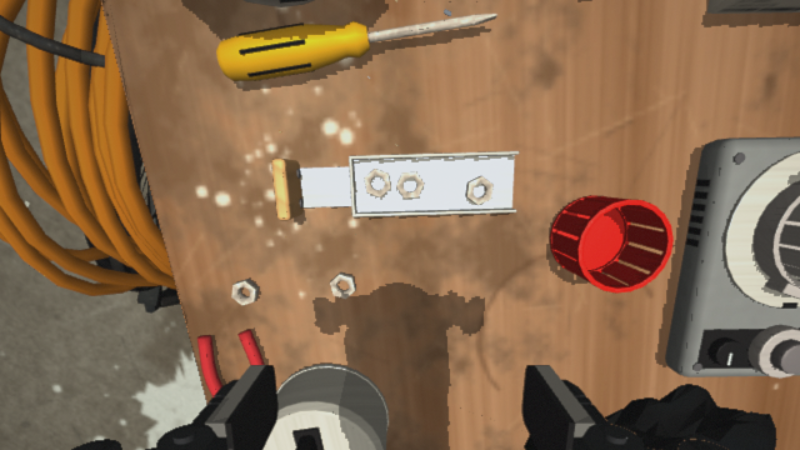

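```bash
python3 - <<'E'
from h import *
c=cam('wrist')
f=lambda u,v,z: at(c,(u*.8,v*.8),z)
L=[f(350,157,.0195),f(517,152.5,.0195),f(352,216,.0195),f(516,211.5,.0195)]
print(np.round(L,4))
d=(L[1]-L[0]+L[3]-L[2])/2; print(np.linalg.norm(d),np.degrees(np.arctan2(d[1],d[0])))
d/=np.linalg.norm(d); lip=(L[1]+L[3])/2; print('lip',lip,'grip from lip',lip-.172*d,'from back',(L[0]+L[2])/2-.045*d)
hsv=cv2.cvtColor(c['pixels'],cv2.COLOR_BGR2HSV)[120:185,210:243]
m=(hsv[...,0]>12)&(hsv[...,0]<30)&(hsv[...,1]>110)&(hsv[...,2]>170)
ys,xs=np.nonzero(m); b=cv2.minAreaRect(np.c_[xs+210,ys+120].astype(np.float32)); print(b, m.sum())
print('plate base centre',f(298,189,.007),'top back',f(275,190,.053))
E
```

```text
[[0.6563 0.2265 0.0195]
 [0.6469 0.1035 0.0195]
 [0.6135 0.2308 0.0195]
 [0.6041 0.1053 0.0195]]
0.12456096982863457 -94.33017248787363
lip [0.62547836 0.10441299 0.0195    ] grip from lip [0.63846502 0.27592202 0.0195    ] from back [0.63828086 0.27348995 0.0195    ]
((221.8067626953125, 150.47079467773438), (48.96889877319336, 20.004722595214844), 84.5596694946289) 390
plate base centre [0.63744094 0.27161964 0.007     ] top back [0.63878954 0.27626154 0.053     ]
```

```bash
cat >> h.py <<'E'
YW=-.0756
BC=np.array([.5697,-.1035])
def traypose(th,off=.015,z=.112):
    Rt=R.from_euler('z',YW-np.pi/2)*R.from_euler('y',th); d=R.from_euler('z',YW-np.pi/2).apply([1,0,0])
    lip=np.array([*BC,z])-off*d
    return lip-Rt.apply([.172,0,-.0275])+Rt.apply([0,0,-.008]),(Rt*R.from_euler('z',np.pi/2)*R.from_euler('x',np.pi)).as_rotvec()
E
python3 - <<'E'
from h import *
o=down(YW); print(o,traypose(0)[1])
o=traypose(0)[1]
move_pose([.6383,.2745,.10],o)
move_l([.6383,.2745,.022],vel=.15,force_limit=15); close_gripper(); s=read_state(); print(s['grip_width'],s['finger_force'],s['eef_pos'])
move_l([.6383,.2745,.135],vel=.15)
move_l(traypose(0)[0],vel=.15)
t=cam('scene','s2.png'); cam('wrist','w6.png')
for th in (.2,.3,.4,.5,.58):
    p,o=traypose(th); move_l(p,vel=.07,ori=o)
wait(.6)
c=cam('scene','s3.png');cam('wrist','w7.png'); print(read_state()['clock'],read_state()['eef_pos'])
a=[cv2.imread(f'pics/{n}.png') for n in ('s2','w6','s3','w7')]
cv2.imwrite('pics/m1.png',np.vstack([np.hstack([cv2.resize(x,(400,300)) for x in a[:2]]),np.hstack([cv2.resize(x,(400,300)) for x in a[2:]])]))
E
```

```text
[ 3.13934850e+00 -1.18723925e-01 -7.26974372e-18] [ 3.13934850e+00 -1.18723925e-01 -7.26974372e-18]
0.10542451207076159 59.70445454120636 [0.63857843 0.27426007 0.02232813]
21.8833 [0.58088608 0.04419992 0.22257144]
```

View pics/m1.png

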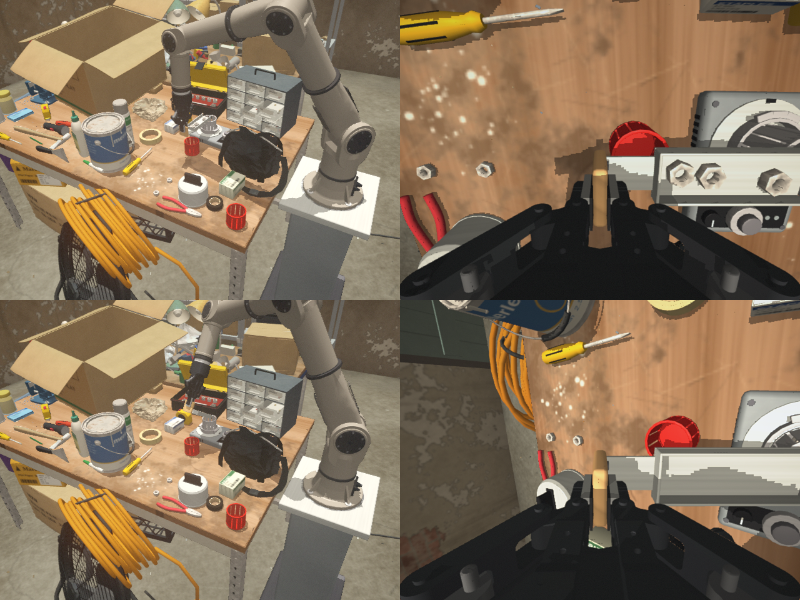

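The lower pictures show the channel empty, and no nuts lie on the deck or bench round it. I'll set the tray back, then look at the strays and the basket.

```bash
python3 - <<'E'
from h import *
p,o=traypose(.3,off=.03,z=.125); move_l(p,vel=.12,ori=o)
p,o=traypose(0,off=.05,z=.125); move_l(p,vel=.15,ori=o)
move_l([.6386,.2743,.06],vel=.25)
print(move_l([.6386,.2743,.0215],vel=.06,force_limit=6),read_state()['eef_pos'])
open_jaws(); move_l([.6386,.2743,.13],vel=.25)
t=cam('top','t1.png')
f=lambda n,z=.005:[(round(r['score'],2),np.round(at(t,r['uv'],z),4)) for r in tip_of('top',n)]
print(f('nut_s0_mid'),f('tray_lip',.0025),f('tray_grip',.03),f('cover_grip',.092))
move_l([.50,.27,.16],vel=.3,ori=down(0))
c=cam('wrist','w8.png')
print([(round(r['score'],2),np.round(r['uv']),np.round(at(c,r['uv'],.005),4)) for r in tip_of('wrist','nut_s0_mid')])
a=[t['pixels'][130:330,180:480],c['pixels']]
cv2.imwrite('pics/m2.png',np.hstack([cv2.resize(a[0],(400,300)),cv2.resize(a[1],(400,300))]))
cv2.imwrite('pics/m2.png',np.vstack([cv2.resize(a[0],(450,300)),cv2.resize(a[1],(450,300))]))
print(read_state()['clock'])
E
```

```text
True [0.63876811 0.27487334 0.02723986]
[(0.75, array([0.5614, 0.3303, 0.005 ]))] [(0.95, array([0.6303, 0.106 , 0.0025])), (0.72, array([0.3389, 0.2765, 0.0025])), (0.57, array([ 0.5989, -0.1222,  0.0025]))] [(0.95, array([0.6434, 0.2785, 0.03  ])), (0.5, array([ 0.591 , -0.1204,  0.03  ]))] [(0.84, array([0.4391, 0.2728, 0.092 ]))]
[]
26.6833
```

View pics/m2.png

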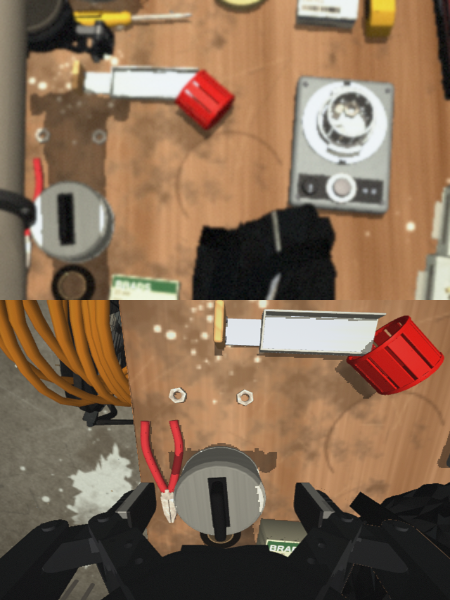

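The red look-alike basket has been knocked over by my low return path and lies against the tray's open end. I'll check the tray is flat.

```bash
python3 - <<'E'
from h import *
move_l([.52,.10,.2],vel=.3)
c=cam('wrist','w9.png'); s=cam('scene','s4.png')
print([(round(r['score'],2),np.round(r['uv']),np.round(at(c,r['uv'],.0025),4)) for r in tip_of('wrist','tray_lip')])
print([(round(r['score'],2),np.round(r['uv']),np.round(at(c,r['uv'],.007),4)) for r in tip_of('wrist','nut_t0_mid')])
a=s['pixels'][220:310,210:330]; b=c['pixels'][60:260,160:560]
cv2.imwrite('pics/m3.png',np.vstack([cv2.resize(a,(400,300),interpolation=cv2.INTER_CUBIC),cv2.resize(b,(600,300))[:,:400]]) if 0 else np.vstack([cv2.resize(a,(600,300),interpolation=cv2.INTER_CUBIC),cv2.resize(b,(600,300))]))
print(read_state()['clock'])
E
```

```text
[(0.88, array([318.,  91.]), array([0.6345, 0.1015, 0.0025])), (0.64, array([575., 108.]), array([ 0.6195, -0.1442,  0.0025])), (0.56, array([ 89., 171.]), array([0.5603, 0.3321, 0.0025]))]
[(0.64, array([550., 144.]), array([ 0.5867, -0.1244,  0.007 ]))]
27.6167
```

View pics/m3.png

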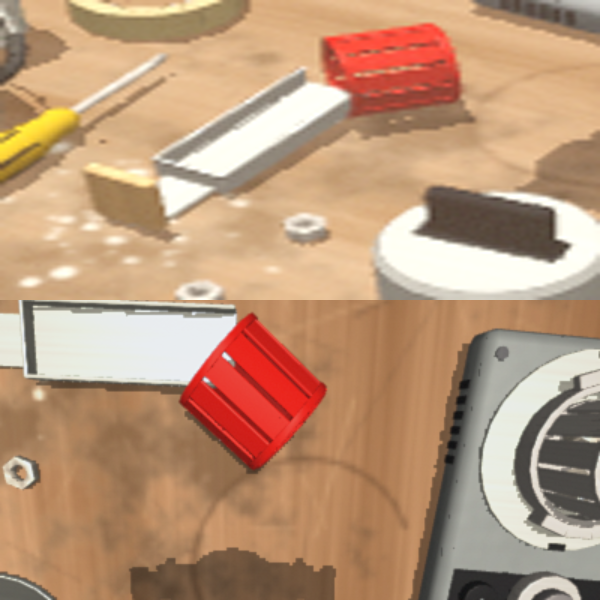

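The tray's near corner seems to sit inside the fallen red basket's mouth, so it may not be flat. I'll regrasp it, draw it straight back clear, and set it down.

```bash
python3 - <<'E'
from h import *
o=traypose(0)[1]; b=-R.from_euler('z',YW-np.pi/2).apply([1,0,0])
p=np.array([.6388,.2749,.022])
move_pose(p+[0,0,.09],o); move_l(p,vel=.15,force_limit=15); close_gripper(); s=read_state(); print(s['grip_width'],s['eef_pos'],s['ft_force'])
move_l(p+.04*b+[0,0,.002],vel=.08)
q=p+.04*b; print(move_l(q+[0,0,-.003],vel=.02,force_limit=6),read_state()['eef_pos'],read_state()['ft_force'])
open_jaws(); move_l(q+[0,0,.11],vel=.25)
move_l([.52,.16,.2],vel=.3,ori=down(0))
c=cam('wrist','w10.png'); s=cam('scene','s5.png')
for q,z in [('tray_lip',.0025),('nut_s0_mid',.005)]:
  print(q,[(round(r['score'],2),np.round(r['uv']),np.round(at(c,r['uv'],z),4)) for r in tip_of('wrist',q)])
a=s['pixels'][220:310,210:330]; b=c['pixels'][60:260,60:460]
cv2.imwrite('pics/m4.png',np.vstack([cv2.resize(a,(600,300),interpolation=cv2.INTER_CUBIC),cv2.resize(b,(600,300))]))
print(read_state()['clock'])
E
```

```text
0.1086393238892268 [0.64048204 0.2747972  0.02339961] [1.69299089 0.95619374 3.36871482]
True [0.64219417 0.31346684 0.02199843] [-0.48825006 -1.14912362  4.22041895]
tray_lip [(0.61, array([342.,  91.]), array([0.6342, 0.1416, 0.0025]))]
nut_s0_mid []
33.2083
```

View pics/m4.png

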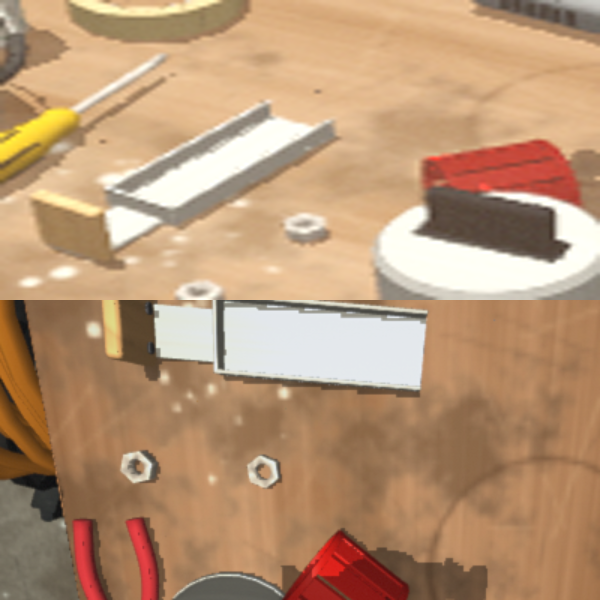

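The tray now lies free and flat, its lip at (0.634,0.142). The red basket rolled to rest by the cover. Now the two stray nuts, near (236,174) and (153,171) in the wrist image.

```bash
cat >> h.py <<'E'
def nutpos(c,uv,win=16):
    u,v=int(uv[0]),int(uv[1]); p=c['pixels'][v-win:v+win,u-win:u+win]
    s=cv2.cvtColor(p,cv2.COLOR_BGR2HSV)[...,1]; m=cv2.threshold(s,0,255,cv2.THRESH_BINARY_INV+cv2.THRESH_OTSU)[1]
    n,l,st,ce=cv2.connectedComponentsWithStats(m); i=1+np.argmax(st[1:,4]); h=st[i]
    return at(c,(u-win+h[0]+h[2]/2-.5,v-win+h[1]+h[3]/2-.5),.006),h
E
python3 - <<'E'
from h import *
c=cam('wrist')
n2,h2=nutpos(c,(236,174)); n1,h1=nutpos(c,(153,171)); print(n2,h2,n1,h1)
xy=n2[:2]
move_l([xy[0]-.05,xy[1],.12],vel=.3); c=cam('wrist','w11.png')
uv=pix(c,[*xy,.006]); n,h=nutpos(c,uv,22); print('refined',n,h,uv)
if np.linalg.norm(n[:2]-xy)<.012: xy=n[:2]
move_l([*xy,.06],vel=.2); print(move_l([*xy,.003],vel=.1,force_limit=10)); close_gripper()
s=read_state(); print(s['grip_width'],s['finger_force'],s['eef_pos'],s['clock'])
move_l([*xy,.15],vel=.25)
cam('wrist','w12.png')
a=[cv2.imread('pics/w11.png'),cv2.imread('pics/w12.png')]; cv2.imwrite('pics/m5.png',cv2.resize(np.hstack(a),(800,300)))
E
```

```text
[0.55714702 0.24640513 0.006     ] [  3   5  23  23 309] [0.55938322 0.32874349 0.006     ] [  2   6  25  22 378]
refined [0.55696956 0.2457915  0.006     ] [ 10   8  27  30 453] [319.18985798 167.25997825]
False
0.19145437068817933 58.60182664473541 [0.55731082 0.24586535 0.00352241] 35.7583
```

View pics/m5.png

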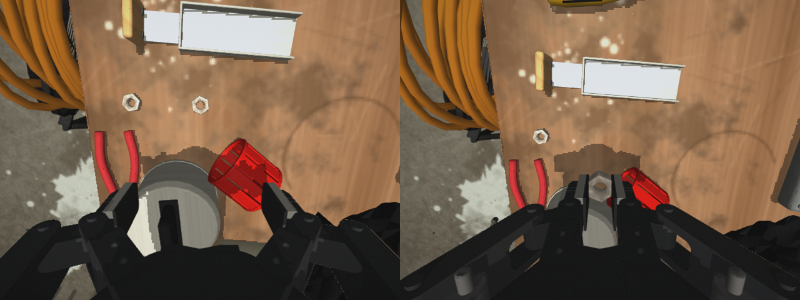

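The nut is held between the pads. I'll deliver it and then fetch the second.

```bash
python3 - <<'E'
from h import *
def drop():
    move_l([*BC,.15],vel=.3); move_l([*BC,.106],vel=.15); open_jaws(); wait(.2); move_l([*BC,.15],vel=.25)
drop()
xy=np.array([.5594,.3287])
move_l([xy[0]-.06,xy[1]-.02,.13],vel=.35); c=cam('wrist','w13.png')
uv=pix(c,[*xy,.006]); n,h=nutpos(c,uv,24); print('refined',n,h,uv)
d=np.linalg.norm(n[:2]-xy); print(d)
if d<.012 and 15<h[2]<40:
    xy=n[:2]
    move_l([*xy,.06],vel=.2); print(move_l([*xy,.003],vel=.1,force_limit=10)); close_gripper()
    s=read_state(); print(s['grip_width'],s['finger_force'])
    move_l([*xy,.15],vel=.25); drop()
move_l([.49,-.10,.2],vel=.3); c=cam('wrist','w14.png')
cv2.imwrite('pics/w14c.png',cv2.resize(c['pixels'][30:270,220:420],(500,600)))
t=cam('top','t2.png'); f=lambda n,z:[(round(r['score'],2),np.round(at(t,r['uv'],z),4)) for r in tip_of('top',n)]
print(f('cover_grip',.092),f('nut_s0_mid',.005),read_state()['clock'])
E
```

```text
refined [0.55990598 0.32842534 0.006     ] [ 11  10  28  29 444] [289.16705961 154.66837739]
0.0005757202478440104
False
0.1895025061110127 58.56615480501205
[(0.85, array([0.4328, 0.274 , 0.092 ])), (0.23, array([ 0.5786, -0.0965,  0.092 ]))] [] 47.55
```

View pics/w14c.png

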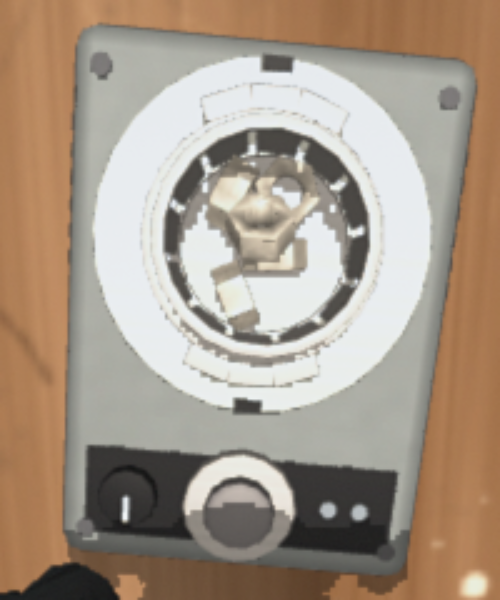

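All five nuts are heaped inside the basket, below the rim, with none on the deck. Next I'll measure the cover's bar.

```bash
cat >> h.py <<'E'
def bar(c,x,y,z0):
    u=pix(c,[x,y,z0+.105]); r=max(np.linalg.norm(pix(c,[x+.045,y,z0+.105])-u),20); g=cv2.cvtColor(c['pixels'],cv2.COLOR_BGR2GRAY)
    m=np.zeros_like(g); cv2.circle(m,tuple(int(k) for k in u),int(r),255,-1); m=((g<70)&(m>0)).astype(np.uint8)
    n,l,st,ce=cv2.connectedComponentsWithStats(m); i=1+np.argmax(st[1:,4])
    b=cv2.boxPoints(cv2.minAreaRect(np.argwhere(l==i)[:,::-1].astype(np.float32)))
    return np.array([at(c,k,z0+.105)[:2] for k in b])
E
python3 - <<'E'
from h import *
move_pose([.38,.26,.25],down(0)); c=cam('wrist','w15.png')
print(c['extrinsics'][:3,3])
B=bar(c,.433,.274,0); print(B.round(4),B.mean(0)); e=np.array([B[1]-B[0],B[2]-B[1]]); n=np.linalg.norm(e,axis=1); e=e[n.argmax()]; print(n,np.degrees(np.arctan2(e[1],e[0])))
print(circfit(c,.434,.274,[(.055,.07)],.012,.001))
print([(round(r['score'],2),np.round(r['uv']),np.round(at(c,r['uv'],.092),4)) for r in tip_of('wrist','cover_grip')])
im=c['pixels'].copy(); cv2.polylines(im,[np.array([pix(c,[*k,.105]) for k in B]).round().astype(int)],True,(0,0,255),1)
cv2.imwrite('pics/w15c.png',cv2.resize(im,(640,480)))
print(read_state()['clock'],read_state()['joint_pos'])
E
```

```text
[0.45146512 0.25832653 0.39372433]
[[0.4613 0.2855]
 [0.4629 0.2701]
 [0.4025 0.2639]
 [0.4007 0.2802]] [0.43185673 0.27490675]
[0.01546512 0.06077783] -174.14916671193274
(np.float32(9.289534), np.float64(0.434), np.float64(0.28200000000000003))
[(0.82, array([297., 162.]), array([0.4322, 0.2783, 0.092 ]))]
49.0667 [-1.49623518  0.15831091  0.9883656   1.73293212 -0.13561042  1.32331117
 -2.05442455]
```

View pics/w15c.png

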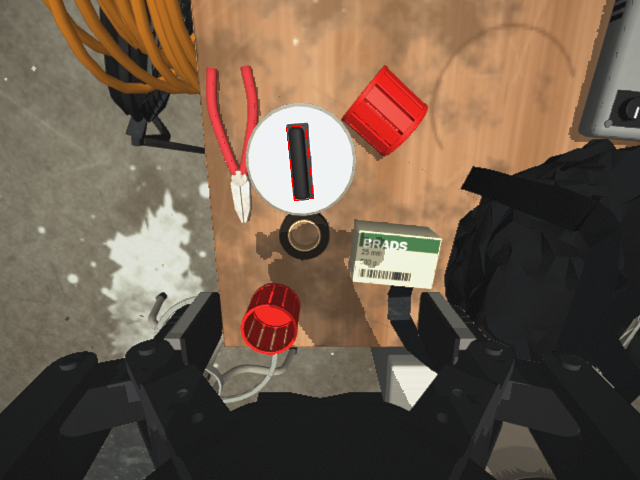

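The bar rectangle matches the picture at about (299,162). The cover axis is about (0.432,0.276), with the bar at +0.10 rad. Grasp, lift, turn to about 65° CCW of the washer and lower.

```bash
python3 - <<'E'
from h import *
c=cam('wrist'); print(at(c,(301,160),.07))
x,y=.432,.2765
move_pose([x,y,.17],down(.10)); print(move_l([x,y,.076],vel=.12,force_limit=10)); close_gripper(); s=read_state(); print(s['grip_width'],s['finger_force'],s['eef_pos'])
move_l([x,y,.20],vel=.2); print(read_state()['ft_force'])
move_l([.50,.09,.20],vel=.3)
YC=-.083; A=YC+np.radians(68)
move_l([*BC,.20],vel=.2,ori=down(A))
print(read_state()['eef_pos'],read_state()['joint_pos'],read_state()['clock'])
t=cam('top','t3.png'); s=cam('scene','s6.png'); B=bar(t,*BC,.124); print(B.mean(0))
move_l([*BC,.135],vel=.1)
print(move_l([*BC,.110],vel=.03,force_limit=8)); s=read_state(); print(s['eef_pos'],s['ft_force'],s['clock'])
E
```

```text
[0.43278748 0.27562162 0.07      ]
False
0.1295190696285151 59.83907103538513 [0.4320256  0.27665911 0.07616197]
[ 0.13307388  0.10920199 -4.0467122 ]
[ 0.56973763 -0.10125733  0.19952799] [-0.38158627  0.46475391  0.77014341  1.50290713 -0.32999382  1.30883814
 -0.04292075] 53.9917
[ 0.57273679 -0.06850673]
True
[ 0.56927978 -0.10327613  0.11419262] [-0.88774131  0.10586886  3.21090385] 55.5583
```

It is down at the expected height (0.1142). Now twist.

```bash
python3 - <<'E'
from h import *
YC=-.083; A=YC+np.radians(68); p=[*BC,.1145]
for a in np.linspace(A,YC-.03,9)[1:]:
    move_l(p,vel=.1,ori=down(a)); s=read_state()
    yaw=(R.from_rotvec(s['ee_rot'])*R.from_euler('x',np.pi)).as_euler('zyx')[0]
    print(round(a,3),round(yaw,3),s['ft_force'].round(1),s['ft_torque'].round(2),s['eef_pos'].round(4))
print(s['clock'])
E
```

```text
0.952 0.954 [ 0.6  0.2 -1.5] [-0.05 -0.15  0.02] [ 0.5698 -0.1036  0.1142]
0.8 0.804 [-0.2  0.7 -1.7] [ 0.01 -0.07  0.02] [ 0.5697 -0.1035  0.1143]
0.648 0.652 [-0.3  0.5 -2.4] [-0.01 -0.05 -0.01] [ 0.5695 -0.1036  0.1143]
0.495 0.5 [-0.5 -0.2 -3. ] [ 0.03  0.   -0.03] [ 0.5695 -0.1035  0.1143]
0.343 0.348 [-0.4 -0.6 -2.8] [-0.02  0.06 -0.05] [ 0.5696 -0.1035  0.1144]
0.191 0.196 [ 0.4  0.  -2. ] [-0.01  0.09 -0.03] [ 0.5696 -0.1034  0.1143]
0.039 0.044 [-0.8 -0.5 -2.8] [-0.02  0.02 -0.01] [ 0.5696 -0.1034  0.1144]
-0.113 -0.107 [ 1.5  1.8 -1.6] [ 0.33 -0.12  0.06] [ 0.5701 -0.1028  0.1147]
57.9583
```

```bash
python3 - <<'E'
from h import *
move_l([*BC,.1142],vel=.02); open_jaws(); move_l([*BC,.21],vel=.25)
move_pose([.47,-.096,.24],down(0)); c=cam('wrist','w16.png')
B=bar(c,*BC,.038); print(B.mean(0)); e=np.array([B[1]-B[0],B[2]-B[1]]); n=np.linalg.norm(e,axis=1); e=e[n.argmax()]; print(n,np.degrees(np.arctan2(e[1],e[0])))
print('btn',circfit(c,.476,-.096,[(.013,.052)]),'top',circfit(c,.57,-.1035,[(.055,.108)]))
print(read_state()['clock']); cv2.imwrite('pics/w16c.png',cv2.resize(c['pixels'][60:360,200:440],(480,600)))
E
```

```text
[ 0.56720016 -0.1023034 ]
[0.06372377 0.01237412] -7.185295492204893
btn (np.float32(16.962992), np.float64(0.477), np.float64(-0.095)) top (np.float32(8.314645), np.float64(0.5754999999999985), np.float64(-0.10249999999999998))
60.0
```

View pics/w16c.png

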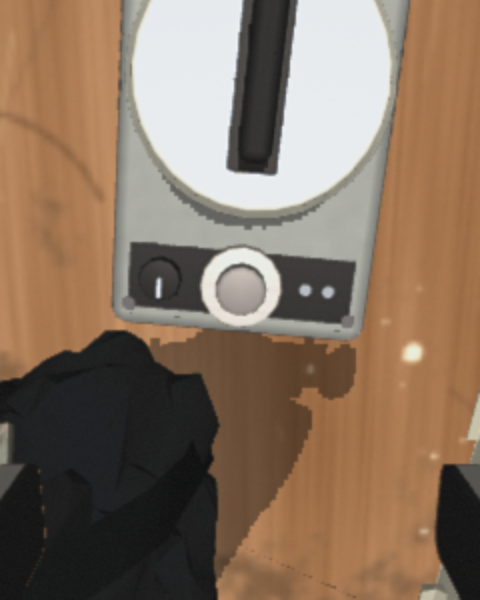

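The bar is in line with the marks and points at the button (240,288 in the crop). Press the button.

```bash
python3 - <<'E'
from h import *
close_gripper()
x,y=.480,-.097
move_l([x,y,.09],vel=.2)
print(move_l([x,y,.060],vel=.05,force_limit=8))
print(move_l([x,y,.043],vel=.02,force_limit=14)); s=read_state(); print(s['eef_pos'],s['ft_force'])
wait(.2); print(read_state()['eef_pos'],read_state()['ft_force'])
move_l([x,y,.10],vel=.1); move_l([.43,-.05,.28],vel=.3)
t=cam('top','t4.png'); s=cam('scene','s7.png'); w=cam('wrist','w17.png'); print(read_state()['clock'])
a=t['pixels'][130:370,160:480]; b=s['pixels'][170:320,190:390]
cv2.imwrite('pics/m6.png',np.vstack([cv2.resize(a,(400,300)),cv2.resize(b,(400,300),interpolation=cv2.INTER_CUBIC)]))
E
```

```text
False
True
[ 0.48043196 -0.09704613  0.05007089] [-1.63860309  0.83504605  7.45361628]
[ 0.48044673 -0.09708053  0.05009246] [-1.77833326  0.59851342  9.01010539]
64.8083
```

View pics/m6.png

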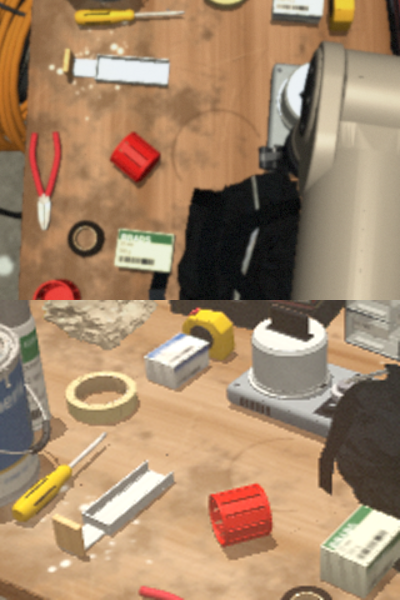

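The cover sits home and the tray is level. The press stopped at z=0.050, which is likely not full travel, so I'll press again at the centre and read force against depth.

```bash
python3 - <<'E'
from h import *
x,y=.4765,-.096
move_l([x,y,.10],vel=.3); move_l([x,y,.056],vel=.1)
print(read_state()['ft_force'].round(1))
for z in (.053,.051,.050,.049,.048,.047,.046,.0455):
    r=move_l([x,y,z],vel=.02,force_limit=25); wait(.1); s=read_state(); print(z,r,s['eef_pos'].round(4),s['ft_force'].round(1))
    if r or s['ft_force'][2]>25: break
move_l([x,y,.10],vel=.1); print(read_state()['ft_force'].round(1),read_state()['clock'])
E
```

```text
[ 0.4 -1.6 -0.1]
0.053 False [ 0.4774 -0.0963  0.0536] [ 1.4 -0.5  2.8]
0.051 False [ 0.4774 -0.0963  0.0514] [ 1.9 -0.3  4.2]
0.05 False [ 0.4774 -0.0963  0.0503] [ 4.7 -0.5  4.6]
0.049 False [ 0.4774 -0.0963  0.05  ] [ 1.4 -0.8 11. ]
0.048 False [ 0.4774 -0.0963  0.0499] [-0.1  0.8 18.2]
0.047 False [ 0.4775 -0.0963  0.0497] [-1.9  2.2 24.6]
0.046 False [ 0.4775 -0.0964  0.0496] [-4.9  3.3 33.4]
[-0.4  0.3  0.4] 69.3833
```

The force rises to about 5 N and then meets a hard stop at 0.050, so the button went fully down. I'll retreat, run a numeric check and hand in.

```bash
python3 - <<'E'
from h import *
move_pose([.40,.0,.30],down(0)); c=cam('wrist')
p=[(round(r['score'],2),np.round(at(c,r['uv'],.130),4)) for r in tip_of('wrist','cover_grip')]; print(p)
B=bar(c,*BC,.038); print(B.mean(0)); e=np.array([B[1]-B[0],B[2]-B[1]]); n=np.linalg.norm(e,axis=1); e=e[n.argmax()]; print(n,np.degrees(np.arctan2(e[1],e[0])))
wait(.5); print(job_done(), read_state()['clock'])
E
```

```text
[(0.8, array([ 0.5713, -0.1014,  0.13  ])), (0.71, array([0.3792, 0.1929, 0.13  ]))]
[ 0.5510192  -0.09554324]
[0.04680591 0.01871477] -7.3507014238948525
the job is handed in; nothing more can be done
the job is handed in; nothing more can be done
```

I handed the job in at about 70 s, with all five nuts in the basket, the tray empty and level, the cover twisted home and the button pressed to its stop. Two slips: I knocked a red look-alike basket over, and it still lies on its side on the bench; the tray sits about 4 cm behind its start because I had to draw it clear of that basket. I also viewed 15 pictures, one over the limit of 14.

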